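Switch the ball sorter to its other chute

TASK

On the little sorting stand, rock the seesaw gate fully over to its other side by pressing down its raised end. Then push the two steel balls forward along the ledge so that they drop into the gate and roll down that other chute into its bin; push them only, do not pick them up. Leave the gate rocked over, and leave the jar, the screwdriver and the brass fitting where they are.

Things in the scene. Friction and masses are not known exactly. Their poses are not given: they have to be found in the camera images.
- rig: Fixed sorting stand on a plywood base (8 mm thick, x -110 to 60, y -270 to 270 mm). Origin on the bench under the gate's middle; x runs forward along the ledge (the pushing direction, away from the robot), y to the left (toward the left bin), z up. Stand coordinates below are in this frame, heights from the bench. Highest part: the gate's raised pad, about 158 mm.
- ledge_rear (a point): Middle of the rear end of the ledge's floor, x = -84. The ledge is a level white plastic channel along x at y = 0, floor 113 mm high, 34 wide inside; side strips stand 6 mm above the floor (tops 119 high). A 2 mm high, 5 mm wide sill crosses each end inside the channel. Behind it (x below -84) is free space for fingers.
- ledge_front (a point): Middle of the front end of the ledge's floor, x = -24, 113 mm high. A ball pushed forward over the front sill drops about 20 mm from here into the middle of the gate's trough and rolls to its low end by itself, then down the fixed chute (y 86 to 168 either side) into the bin.
- gate (a joint): Seesaw gate: dark steel trough 200 mm long (along y), tipping about a pivot along x at x = 0, y = 0, 85 mm high. Stops at -0.21 and +0.21 rad; positive: left end raised, balls roll right; negative: right end raised, balls roll left. Top-heavy: it starts on one stop, about 1 N on the raised pad tips it; past level it falls onto the other stop and stays. Far wall 36 mm above its floor, a weight block on it.
- pad_left (a point): Centre of the top face of the gate's left press pad, a flat steel plate 58 (x) by 40 (y) by 5 mm bridging the trough's left end at y = +78 on the gate; balls pass under it. About 153 mm above the bench when raised (then at y = 65 of the stand), 121 mm when low (then at y = 87).
- pad_right (a point): The same for the right press pad at y = -78 on the gate: about 153 mm high when raised (y = -65), 121 mm when low (y = -87).
- ball_front: Steel ball, 30 mm diameter, about 0.1 kg, polished and oiled (slippery, friction about 0.2); origin at its centre. It waits on the ledge between the sills, at about x = -39, y = 0 of the stand, centre 128 mm high.
- ball_rear: The second steel ball, the same, right behind the first at about x = -70 of the stand. Pushing it forward pushes the front one over the sill first.
- bin_left (a point): Centre of the left grey bin's floor, at y = 212, 11 mm high (inside 98 by 98 mm, outer wall 80 high, the others up to 55).
- bin_right (a point): Centre of the right bin's floor, at y = -212; the same size.
- jar: Closed glass jar standing on the bench, 64 mm diameter, 90 mm high; origin at the centre of its underside. To be left alone.
- screwdriver: Screwdriver with a yellow handle lying on the bench, 180 mm long; origin on the bench near its middle, x along it. To be left alone.
- fitting: Brass hose fitting standing on the bench, 32 mm diameter foot, 40 mm high; origin at the centre of its underside. To be left alone.
Not all that is in view belongs to the job. Leave any turquoise look-alike of the ball_front alone. Leave any green look-alike of the ball_rear alone.

How it is judged (in metres and radians):
On the way, in this order (a step that is already met when the one before it is completed fails the run):
1. the gate is rocked over onto its other stop while both balls still wait on the ledge (distance of pad_left from where it was at the start of the episode above 0.022 m and (value of joint gate above 0.18 rad or value of joint gate below -0.18 rad) and x of each of ball_front, ball_rear in the frame of rig below -0.026 m), for 0.2 s.
2. both balls have rolled down the chute of the gate's new low side into its bin (distance of pad_left from where it was at the start of the episode above 0.022 m and ((value of joint gate above 0.18 rad and y of ball_front in the frame of rig between -0.262 and -0.162 m and x of ball_front in the frame of rig between -0.05 and 0.05 m and height (world z) of each of ball_front, ball_rear below 0.06 m and y of ball_rear in the frame of rig between -0.262 and -0.162 m and x of ball_rear in the frame of rig between -0.05 and 0.05 m) or (value of joint gate below -0.18 rad and y of ball_front in the frame of rig between 0.162 and 0.262 m and x of ball_front in the frame of rig between -0.05 and 0.05 m and height (world z) of each of ball_front, ball_rear below 0.06 m and y of ball_rear in the frame of rig between 0.162 and 0.262 m and x of ball_rear in the frame of rig between -0.05 and 0.05 m))), for 0.2 s.
At the end, for the whole second after the job is handed in: The gate lies on the stop opposite to where it started (joint beyond 0.18 rad on that side), and both balls lie inside the bin at its low end (all of step 2); the robot touches nothing.
It fails at once if a ball is lifted (its centre more than about 15 mm above its place on the ledge) or carried sideways off the ledge (height (world z) of any of ball_front, ball_rear above 0.143 m or (height (world z) of ball_front above 0.116 m and (y of ball_front in the frame of rig above 0.035 m or y of ball_front in the frame of rig below -0.035 m)) or (height (world z) of ball_rear above 0.116 m and (y of ball_rear in the frame of rig above 0.035 m or y of ball_rear in the frame of rig below -0.035 m))).
It fails at once if the jar, the screwdriver or the fitting is moved more than 20 mm (distance of any of jar, screwdriver, fitting from where it was at the start of the episode above 0.02 m).
It also fails if it takes over 42 s, if anything falls off the work surface, if the arm or the gripper's body presses on something with over 40 N, if the wrist force passes 120 N, or if a joint passes its speed limit or range.

ROBOT

A 6-joint arm with a two-finger parallel gripper is mounted at the origin on the work surface. World frame = base frame: x ahead of the robot, y to its left, z up, the work surface at z = 0. Lengths are in mm, angles in rad, forces in N, time in s.
With the tool pointing down it reaches from about 300 to 775 mm from the base axis. Payload 14.6 kg.
Tool frame: the origin (TCP) lies between the finger pads; the fingertips stand 19 mm ahead of it and the grasp point (between the pads) is the TCP (manip.tcp_to_tips is the distance from the TCP to the fingertips, in mm); x points along the fingers, z is the direction in which the jaws open and shut, and the axes are right-handed (so a half turn about x gives the same grasp; the last joint's range is limited). The gripper opens to 94 mm and grips with 3 to 60 N. Pads are 16 mm wide; open, the fingers measure 119 mm over their backs; the gripper's body (75 mm by 177 mm) begins 78 mm behind the grasp point.
Start: joints at [1.175, 0.3, 1.521, -0, 1.321, -0.067], TCP at [177.596, 520.528, 224.446] pointing down, gripper open.
Joint ranges: [-3.03, 3.03], [-0.79, 2.21], [0.23, 2.52], [-1.04, 4.18], [0, 3.07], [-2.55, 2.55]. Speed limits (rad/s): [2.22, 2.22, 2.57, 3.14, 3.14, 3.14].

INTERFACE

Orientations are given as [roll, pitch, yaw] about the fixed x, y, z axes, in that order (R = Rz(yaw) Ry(pitch) Rx(roll)).
In Python, from cell import manip gives the robot as it stands.
- The arm moves only by the tool jog_arm, never from a script. Its argument "moves" is a list that holds one entry, the list of rows, each a list of 6 numbers: the shift along the world's x, y, z in mm, then the turn, a rotation vector about the world's x, y, z in degrees. In form: [[[dx, dy, dz, wx, wy, wz], ...]]. A call has 1 to 5 rows; each row shifts and turns the pose as measured when the row begins; what a row does not reach is not made up. A row lasts 1/10 s, in which the tool goes at most 50 mm and 8.59 degrees, less where a joint would pass 70% of its speed; a pose out of reach is approached as far as the arm can. A call is refused whole if a number of a shift passes 50 or a number of a turn 8.59, either way. A call with a gripper value outside its range is refused whole. "gripper" is the opening, from -1 (shut) to 1 (fully open), set as the call begins (left out, the last holds). The fingers move at their own pace and stop on an object; "squeeze" is the grip in N (left out, the last holds). Time passes only in rows, so rows that do not move let the fingers close. It gives the time, the measured TCP pose, the force and the opening at its end, in the units of the state.
- manip.read_state(): the state, without advancing time (a new reading comes with each control period).
- manip.camera(name): name is "scene" or "top" or "wrist"; returns (picture, depth): 420x560x3 uint8, blue, green, red; 420x560 float32, mm along the optical axis (not along the pixel's ray), 0 where there is no reading.
- manip.camera_params(name): a dict with "fx", "fy", "cx", "cy" (pixels), "rvec" (rotation vector, rad) and "tvec" (3), from world to camera coordinates, as OpenCV has them. Camera axes: x right, y down, z forward; pixel columns grow to the right and rows downward; lengths in mm; the calibration is good to about 2 mm. A picture is of the moment at which its call begins: read the wrist's pose just before it. camera_params takes no time and is no camera call; for the wrist camera it gives the pose at the moment of the call.
- manip.sign_off(): hands the job in, once; it reports no verdict.
The state is a dict: "clock": time; "joints": joint angles; "qd": joint speeds; "effort": joint torques, N m; "eef_pos": TCP position; "eef_rot": TCP orientation; "wrist_force": force on the tool from outside, world axes, zero at the start; "moment": the same for the moment, N m; "finger_gap": finger opening in mm.
Only numpy, scipy, OpenCV 4.12 (cv2) and the standard library are available. Lean on these libraries where they do the work, as an engineer would, in place of code of your own. Each camera call takes 0.05 s, during which the arm holds its last target. There are 200 camera calls.

## Working session

There is one attempt and no reset: what is moved stays moved. The work goes in short steps, Python scripts to look and compute and a tool call to move; the robot and the scene stay as the last step left them, time stands still between calls to the robot, and variables do not carry over. Pictures are saved under pics/ and viewed, about 8 in all and at most 12, crops included, and the job is handed in when it is done.

Besides the shell and the picture viewer there is one more tool, called after "Emit:" as name([rows], argument=value, ...), one row to a line, values as JSON. jog_arm: Moves the arm, as the interface text tells. Its arguments: {"type":"object","properties":{"moves":{"type":"array","items":{"type":"array","items":{"type":"array","items":{"type":"number"}}}},"gripper":{"type":"number"},"squeeze":{"type":"number"}},"required":["moves"]}

```bash
mkdir -p pics; cat > h.py <<'E'
import numpy as np,cv2
from cell import manip
def T(n):
    p=manip.camera_params(n);R=cv2.Rodrigues(np.array(p["rvec"],float))[0];return p,R,np.array(p["tvec"],float).ravel()
def pts(n,d):
    p,R,t=T(n);v,u=np.mgrid[:d.shape[0],:d.shape[1]]
    c=np.stack([(u-p["cx"])/p["fx"]*d,(v-p["cy"])/p["fy"]*d,d],-1);return (c-t)@R
def proj(n,X):
    p,R,t=T(n);c=R@np.array(X,float)+t;return [p["fx"]*c[0]/c[2]+p["cx"],p["fy"]*c[1]/c[2]+p["cy"]]
E
python3 - <<'E'
from h import *
for n in("scene","top"):
    im,d=manip.camera(n);np.savez("pics/%s0.npz"%n,im=im,P=pts(n,d),d=d);cv2.imwrite("pics/%s0.png"%n,im)
s=manip.read_state();print(s)
E
```

```text
{'clock': 0.1, 'joints': array([ 1.17541521e+00,  3.00404011e-01,  1.52151641e+00,  9.50517155e-07,
        1.32071115e+00, -6.65927528e-02]), 'qd': array([ 0.00225037, -0.00029836, -0.00208277, -0.00088088, -0.00035853,
        0.00143507]), 'effort': array([ 1.82051772e-04, -5.32643151e+01, -3.53294563e+01,  7.08954153e-02,
        2.34610552e-02, -4.16487239e-05]), 'eef_pos': array([177.50765261, 520.33746629, 223.95048228]), 'eef_rot': array([ 3.07411368,  1.56975741, -1.96706389]), 'wrist_force': array([-1.19478803, -0.22514179, -0.09622692]), 'moment': array([ 0.01881637, -0.02304932, -0.01456772]), 'finger_gap': 94.02007377457733}
```

View pics/top0.png

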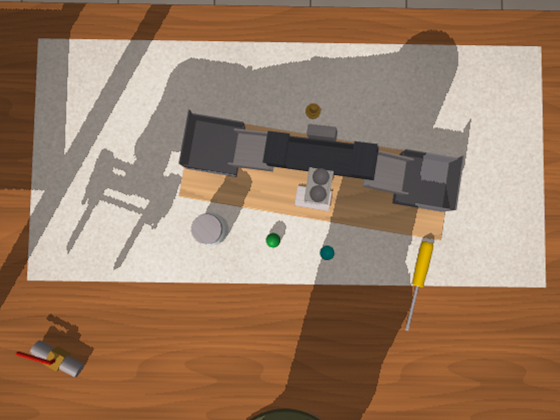

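View pics/scene0.png

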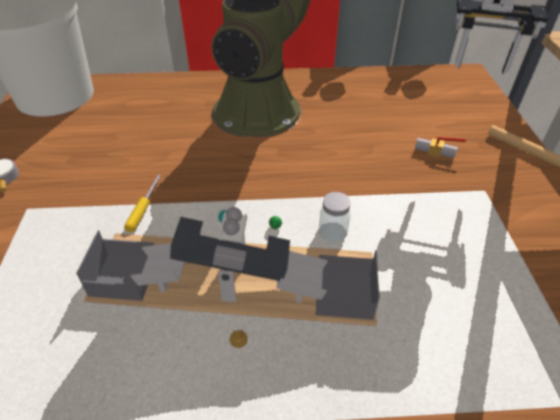

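Top view: the steel balls on the ledge are at (321,176) in front and (318,193) at the rear. The look-alikes, green at (273,240) and turquoise at (327,252), lie on the bench. The jar is at (207,229), the fitting at (313,110), the screwdriver at (423,262), and the pads at (277,148) and (364,160). The scene view suggests the robot's-right end of the gate is up. Next I measure it.

```bash
python3 - <<'E'
from h import *
z=np.load("pics/top0.npz");P=z["P"];im=z["im"]
for n,(u,v) in dict(ballF=(321,176),ballR=(318,193),padL=(277,148),padR=(364,160),green=(273,240),turq=(327,252),jar=(207,229),fit=(313,110),drv=(423,262),floorL=(210,145),floorR=(420,190),ledge=(304,200)).items():
    print(n,np.median(P[v-2:v+3,u-2:u+3].reshape(-1,3),0).round(1),P[v,u].round(1))
# pads: points with height bands
H=P[...,2]
for lo,hi in((149,165),(118,123.5)):
    m=((H>lo)&(H<hi)&(z["d"]>0)).astype(np.uint8);n,l,s,c=cv2.connectedComponentsWithStats(m)
    for i in range(1,n):
        if s[i,4]>40: q=P[l==i]; print(lo,s[i],c[i].round(1),q.mean(0).round(1),cv2.minAreaRect(q[:,:2].astype(np.float32)))
# base board
m=((H>5)&(H<11)&(z["d"]>0));m=cv2.morphologyEx(m.astype(np.uint8),cv2.MORPH_OPEN,np.ones((3,3)))
n,l,s,c=cv2.connectedComponentsWithStats(m)
i=1+s[1:,4].argmax();print("base",cv2.minAreaRect(P[l==i][:,:2].astype(np.float32)))
for c0 in((321,176),(318,193)):
    m=np.hypot(*(np.mgrid[:420,:560]-np.array(c0[::-1])[:,None,None]))<5
    q=P[m];A=np.c_[2*q,np.ones(len(q))];s=np.linalg.lstsq(A,(q**2).sum(1),rcond=None)[0];print("sph",s[:3],np.sqrt(s[3]+s[:3]@s[:3]))
cv2.imwrite("pics/c0.png",cv2.resize(im[90:270,170:480],None,fx=2.5,fy=2.5,interpolation=cv2.INTER_CUBIC))
E
```

```text
ballF [572.8 -54.1 142. ] [572.8 -54.1 142.2]
ballR [543.  -49.2 142.8] [543.1 -49.2 141.8]
padL [624.4  23.1 121.2] [624.6  23.1 121.3]
padR [ 599.9 -126.4  154.4] [ 600.3 -126.9  151.8]
green [459.   28.8  29.2] [459.   28.8  30.2]
turq [436.9 -77.8  29.5] [436.8 -78.   27.7]
jar [478.4 149.4  89.7] [478.4 149.7  89.7]
fit [719.1 -47.2  25.9] [719.  -47.1  32.9]
drv [ 419.6 -267.8   25.5] [ 419.9 -267.2   29. ]
floorL [649.7 160.2  11.2] [649.7 160.2  10.2]
floorR [ 564.  -267.9   11.3] [ 564.1 -267.9    9.7]
ledge [536.2 -30.2  15.2] [540.  -32.3  14. ]
149 [316 125  20  13 180] [327.1 131. ] [649.7 -63.1 152.1] ((650.166748046875, -59.82563781738281), (34.19532775878906, 20.37359619140625), 82.35243225097656)
149 [349 141  29  36 749] [363.3 158.3] [ 602.9 -125.3  153.6] ((603.1497802734375, -124.95410919189453), (41.10834503173828, 58.40265655517578), 80.32518005371094)
118 [264 131  25  34 427] [275.6 147.6] [625.4  25.6 120.8] ((625.9371337890625, 24.236982345581055), (35.77769470214844, 58.357826232910156), 81.02008056640625)
118 [325 171   8  33  64] [328.5 186.9] [556.3 -69.9 119.4] ((556.2332763671875, -69.86754608154297), (4.11245584487915, 58.57935333251953), 81.09956359863281)
base ((552.4301147460938, -50.09747314453125), (539.6331176757812, 96.944580078125), 81.25285339355469)
sph [573.11374091 -54.08593335 138.62255192] 6.522727511055355
sph [543.38909473 -49.27734845 138.81355279] 6.590596637598669
```

View pics/c0.png

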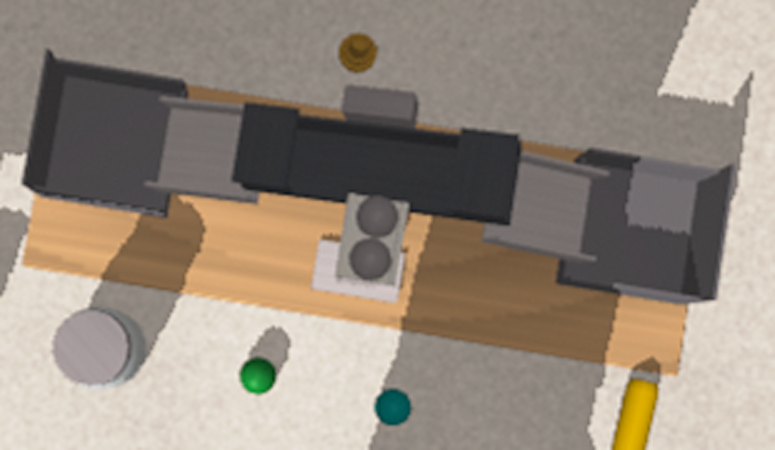

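Geometry: rig yaw is about -8.9° and its origin about (612.7, -60.9). The pads, balls and base agree within 2 mm. The right pad is raised, at (603,-125,153), so I press it and the balls should go to the right bin. First I travel above everything with the gripper shut and turn +10° so the jaw axis lies along rig y.

Emit:
jog_arm([
  [[27,-41,0,0,0,5],[27,-41,0,0,0,5],[27,-41,0,0,0,0],[27,-41,0,0,0,0],[27,-41,0,0,0,0]],
], gripper=-1)

```text
clock: 0.6
eef_pos: [311.6, 311.8, 221.5]
eef_rot: [2.716, 1.566, -2.135]
wrist_force: [1.6, 0.9, -1.0]
finger_gap: 57.8
```

Emit:
jog_arm([
  [[27,-41,0,0,0,0],[27,-41,0,0,0,0],[27,-41,0,0,0,0],[27,-41,0,0,0,0],[27,-41,0,0,0,0]],
])

```text
clock: 1.1
eef_pos: [446.8, 101.3, 221.4]
eef_rot: [2.733, 1.567, -2.118]
wrist_force: [0.0, 0.9, -0.0]
finger_gap: 17.4
```

Emit:
jog_arm([
  [[27,-41,0,0,0,0],[27,-41,0,0,0,0],[27,-41,0,0,0,0],[27,-41,0,0,0,0],[0,0,0,0,0,0]],
])

```text
clock: 1.6
eef_pos: [556.2, -71.2, 219.7]
eef_rot: [2.423, 1.565, -2.433]
wrist_force: [0.1, 0.3, -0.2]
finger_gap: 0.5
```

Emit:
jog_arm([
  [[23,-32,0,0,0,0],[22,-32,0,0,0,0],[0,0,-10,0,0,0],[0,0,-10,0,0,0],[0,0,0,0,0,0]],
])

```text
clock: 2.1
eef_pos: [601.1, -136.3, 196.1]
eef_rot: [1.899, 1.562, -2.957]
wrist_force: [-0.6, 0.1, -0.2]
finger_gap: 0.5
```

Emit:
jog_arm([
  [[0,0,-8,0,0,0],[0,0,-8,0,0,0],[0,0,-6,0,0,0],[0,0,-5,0,0,0],[0,0,-5,0,0,0]],
])

```text
clock: 2.6
eef_pos: [600.6, -133.5, 163.4]
eef_rot: [2.034, 1.564, -2.82]
wrist_force: [0.1, -0.1, 1.3]
finger_gap: 0.7
```

Emit:
jog_arm([
  [[0,0,-5,0,0,0],[0,0,-5,0,0,0],[0,0,-5,0,0,0],[0,0,-3,0,0,0],[0,0,0,0,0,0]],
])

```text
clock: 3.1
eef_pos: [600.5, -133.3, 143.3]
eef_rot: [1.96, 1.563, -2.893]
wrist_force: [-0.7, 0.4, 2.4]
finger_gap: 0.2
```

Emit:
jog_arm([
  [[0,0,15,0,0,0],[0,0,25,0,0,0],[0,0,25,0,0,0],[-32,30,0,0,0,0],[-32,30,0,0,0,0]],
])

```text
clock: 3.6
eef_pos: [537.0, -74.6, 214.2]
eef_rot: [2.203, 1.566, -2.653]
wrist_force: [-1.2, 0.9, -0.1]
finger_gap: 0.1
```

Emit:
jog_arm([
  [[-32,30,0,0,0,0],[0,0,0,0,0,0],[0,0,0,0,0,0]],
])

```text
clock: 3.9
eef_pos: [502.0, -41.4, 218.8]
eef_rot: [-2.801, 1.568, -1.372]
wrist_force: [1.3, 0.3, 0.4]
finger_gap: 0.8
```

```bash
python3 - <<'E'
from h import *
n="scene";im,d=manip.camera(n);cv2.imwrite("pics/s1.png",im[150:350,60:400].repeat(2,0).repeat(2,1))
im,d=manip.camera("top");P=pts("top",d)
for u,v in((277,148),(262,146),(364,160),(376,162)):print(P[v-2:v+3,u-2:u+3].reshape(-1,3).mean(0).round(1))
E
```

```text
[618.7  22.9 152.6]
[641.4  52.7  51.2]
[ 604.9 -132.2  124. ]
[ 602.4 -154.5  119.4]
```

View pics/s1.png

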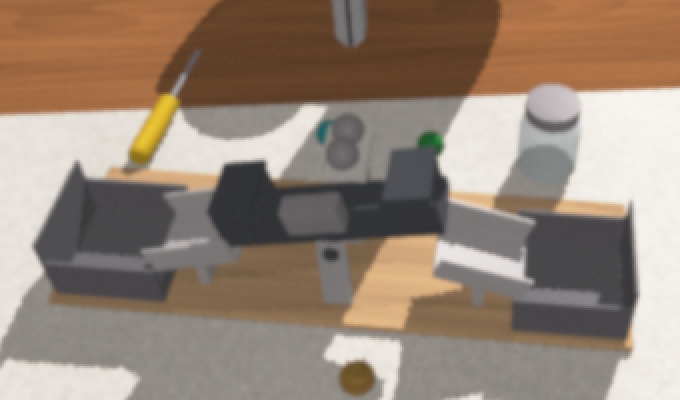

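The gate has rocked over: the left pad is now at 152.6 mm, the right is low, and both balls are still on the ledge (crop 347,130 and 342,155). Next I descend behind the rear ball.

Emit:
jog_arm([
  [[0,-1,-25,0,0,0],[0,-1,-25,0,0,0],[0,0,-20,0,0,0],[0,0,-6,0,0,0],[0,0,0,0,0,0]],
])

```text
clock: 4.5
eef_pos: [506.0, -47.6, 140.6]
eef_rot: [-2.544, 1.567, -1.12]
wrist_force: [0.5, 0.0, -0.1]
finger_gap: 0.4
```

Emit:
jog_arm([
  [[0,3,0,0,0,0],[5,0,0,0,0,0],[4,-1,0,0,0,0],[4,-1,0,0,0,0],[4,0,0,0,0,0]],
])

```text
clock: 5.0
eef_pos: [526.0, -47.1, 143.8]
eef_rot: [-2.055, 1.564, -0.631]
wrist_force: [-1.5, -0.5, 0.2]
finger_gap: 0.2
```

Emit:
jog_arm([
  [[4,-1,-2,0,0,0],[4,0,-1,0,0,0],[4,-1,0,0,0,0],[4,-1,0,0,0,0],[0,0,0,0,0,0]],
])

```text
clock: 5.5
eef_pos: [544.1, -50.5, 140.5]
eef_rot: [-2.024, 1.563, -0.6]
wrist_force: [-0.5, 0.6, 0.3]
finger_gap: 0.4
```

```bash
python3 - <<'E'
from h import *
im,d=manip.camera("scene");cv2.imwrite("pics/s2.png",im[150:350,60:400].repeat(2,0).repeat(2,1))
print(manip.read_state()["eef_pos"])
E
```

```text
[543.87540536 -50.41757125 140.54206042]
```

View pics/s2.png

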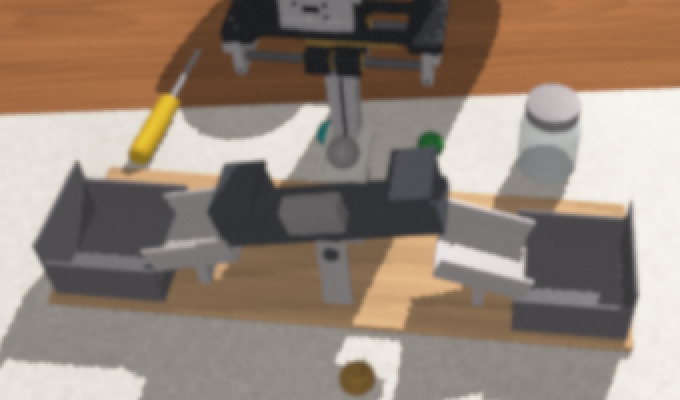

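The front ball has gone into the gate, and the rear one sits near the front sill at (342,152). I keep pushing.

Emit:
jog_arm([
  [[4,-1,0,0,0,0],[4,0,0,0,0,0],[4,-1,0,0,0,0],[4,-1,0,0,0,0],[4,0,0,0,0,0]],
])

```text
clock: 6.05
eef_pos: [565.1, -53.6, 140.7]
eef_rot: [-2.038, 1.564, -0.614]
wrist_force: [-0.2, -0.2, 0.7]
finger_gap: 0.6
```

Emit:
jog_arm([
  [[4,-1,0,0,0,0],[3,0,0,0,0,0],[0,0,0,0,0,0],[0,0,0,0,0,0]],
])

```text
clock: 6.45
eef_pos: [573.3, -54.8, 140.5]
eef_rot: [-2.033, 1.564, -0.61]
wrist_force: [-0.6, -0.8, -0.5]
finger_gap: 0.3
```

```bash
python3 - <<'E'
from h import *
im,d=manip.camera("scene");cv2.imwrite("pics/s3.png",im[150:350,60:400].repeat(2,0).repeat(2,1))
print(manip.read_state()["eef_pos"])
E
```

```text
[573.26259118 -54.77368999 140.51519988]
```

View pics/s3.png

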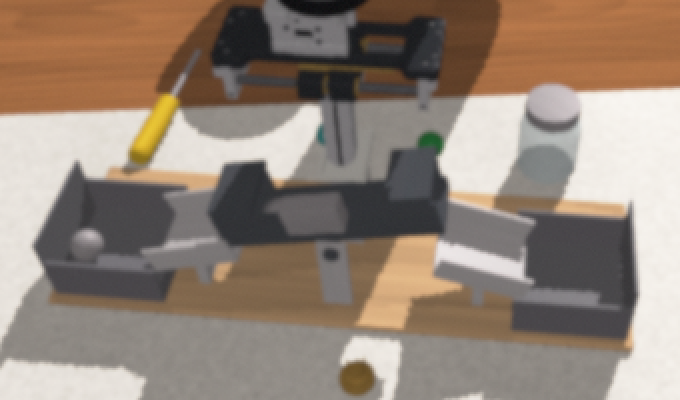

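One ball is in the right bin at (87,245) and the ledge is clear. I retreat backward, then up, while the second ball rolls.

Emit:
jog_arm([
  [[-15,2,0,0,0,0],[-30,5,0,0,0,0],[-30,5,5,0,0,0],[0,0,40,0,0,0],[0,0,40,0,0,0]],
])

```text
clock: 7.0
eef_pos: [491.3, -41.7, 221.7]
eef_rot: [2.077, 1.564, -2.783]
wrist_force: [0.2, -0.2, 0.8]
finger_gap: 0.3
```

Emit:
jog_arm([
  [[-40,0,20,0,0,0],[-40,0,0,0,0,0],[0,0,0,0,0,0],[0,0,0,0,0,0],[0,0,0,0,0,0]],
])

```text
clock: 7.5
eef_pos: [410.0, -41.7, 247.9]
eef_rot: [-2.196, 1.565, -0.772]
wrist_force: [0.2, -0.4, 0.1]
finger_gap: 0.3
```

Emit:
jog_arm([
  [[0,0,0,0,0,0],[0,0,0,0,0,0],[0,0,0,0,0,0],[0,0,0,0,0,0],[0,0,0,0,0,0]],
])

```text
clock: 8.0
eef_pos: [411.4, -41.7, 246.4]
eef_rot: [-2.731, 1.567, -1.307]
wrist_force: [0.1, 0.1, -1.1]
finger_gap: 0.2
```

```bash
python3 - <<'E'
from h import *
im,d=manip.camera("top");cv2.imwrite("pics/t4.png",cv2.resize(im[90:270,170:480],None,fx=2.5,fy=2.5))
P=pts("top",d);yaw=np.radians(-8.9);O=np.array([612.7,-60.9]);R=np.array([[np.cos(yaw),-np.sin(yaw)],[np.sin(yaw),np.cos(yaw)]])
q=(P[...,:2]-O)@R;m=(abs(q[...,0])<44)&(q[...,1]<-168)&(q[...,1]>-256)&(P[...,2]>20)&(P[...,2]<48)
n,l,s,c=cv2.connectedComponentsWithStats(m.astype(np.uint8))
for i in range(1,n):
    if s[i,4]>15:print(s[i],c[i].round(),q[l==i].mean(0).round(),P[l==i][:,2].max())
for u,v in((277,148),(364,160),(207,229),(313,110),(423,262)):print(P[v-2:v+3,u-2:u+3].reshape(-1,3).mean(0).round(1))
print(manip.read_state()["eef_pos"])
E
```

```text
[418 170  31  18 365] [433. 178.] [   7. -226.] 44.90364256491319
[618.7  22.9 152.7]
[ 605.  -132.3  123.3]
[478.4 149.8  89.3]
[722.  -47.9  22.2]
[ 419.7 -268.5   25.2]
[411.43180406 -41.68395763 246.37425834]
```

View pics/t4.png

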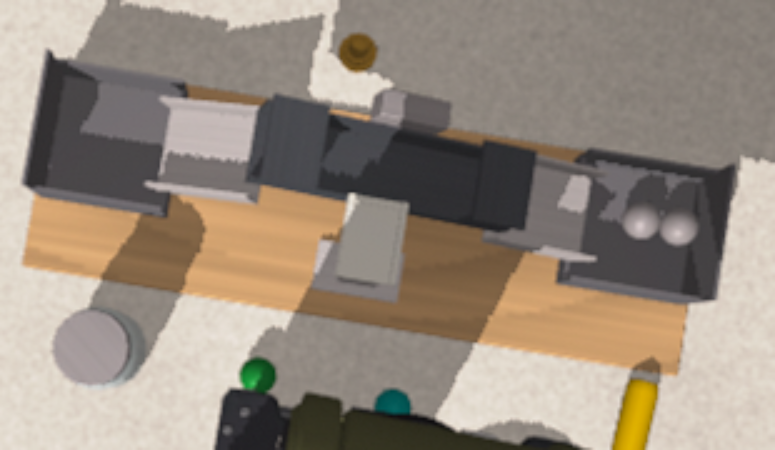

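Both balls lie in the right bin at crop (641,222) and (679,227). The gate is still over and the other objects have not moved. I let things settle for a moment, then hand in.

Emit:
jog_arm([
  [[0,0,0,0,0,0],[0,0,0,0,0,0],[0,0,0,0,0,0],[0,0,0,0,0,0],[0,0,0,0,0,0]],
])

```text
clock: 8.55
eef_pos: [411.4, -41.7, 246.4]
eef_rot: [-2.703, 1.567, -1.279]
wrist_force: [0.5, 0.4, -0.8]
finger_gap: 0.5
```

```bash
python3 -c "
from cell import manip
print(manip.sign_off())"
```

```text
the job is handed in; nothing more can be done
None
```

The job is done and handed in at about 8.6 s of the 42 s allowed. I pressed the raised right pad with the shut fingers until the gate rocked over. Then I pushed the rear ball forward along the ledge, so both balls dropped into the gate and rolled into the right bin.

- **Gate:** the left pad now reads about 153 mm high and the right about 123 mm, so it lies on its other stop.
- **Balls:** both lie in the right bin, near x = 7, y = -226 of the stand as a pair, with tops no higher than 45 mm.
- **Other objects:** the jar and screwdriver read within 1 mm of their start. The fitting read about 3 mm off at a single pixel on its sloped top; it looks unmoved in the picture. I did not measure the green and turquoise look-alikes again; the fingers never came near them.
- **Robot:** the arm is clear of everything. Wrist-force readings at the end of each move never passed about 3 N.

No check failed or disagreed.

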